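# Scoop the ceramic milling beads into the beaker

### The job

Take the little scoop by its orange grip, scoop both yellow ceramic beads out of the blue-walled tray together and carry them in the scoop to the wide glass beaker (not the mug or the measuring cup), then tip them in. Do not touch the beads with the fingers, keep the beaker standing where it is, and finally stand the scoop upright on the free table top and let it go.

Things in the scene. Friction and masses are not known exactly. Their poses are not given: they have to be found in the camera images.
- scoop_grip (a point): Middle of the loose scoop's upright orange grip, 62 mm above its flat sole. The grip is a block 24 mm along x, 16 mm along y, reaching 31 mm above and 30 mm below this point: pinch it from above, fingers closing along y. z points up out of the grip; the open mouth faces -x, the closed back is below the grip (rearmost part at x = +12 mm). 0.12 kg. It starts standing on the table.
- scoop_lip (a point): Middle of the scoop's sharp front lip, at sole height: 68 mm ahead (-x) and 62 mm below scoop_grip; same axes. The steel pan is 60 mm wide (56 inside), walls up to 26 mm high. A 2.2 mm sill 7 mm behind the lip keeps beads in while the pan is level; they roll out over the lip when the mouth is tipped down by some 20 degrees (30 is ample); the pan floor is 1.5 mm thick.
- tray_end (a point): Foot of the fixed tray's end wall, mid-width, on the bare-metal floor (6 mm above the table). From here the inside runs 250 mm along +x, roughly away from the robot, 84 mm wide along y; blue walls rise 16 mm above the floor. A 10 mm groove at y = 0 keeps the beads in line, 25 to 110 mm from here; put the scoop in behind them and slide it along the floor until its lip meets this wall: both are in.
- bead_a: Glazed yellow ceramic bead, a ball 24 mm in diameter, 22 g; origin at its centre. It starts nearer the tray's end wall.
- bead_b: The second yellow bead, the same: 24 mm ball, origin at its centre. It starts farther from the end wall.
- beaker: The wide clear glass beaker, 86 mm across and 86 mm tall, loose, open at the top, about 68 mm clear inside; origin at the centre of its underside, z up. It stands among a white mug and a grey-white measuring cup, both with handles and about 100 mm tall; which stands where varies.
Not all that is in view belongs to the job. What is shaped like the part that bears scoop_grip but pink is not meant.

How it is judged:
By the outcome, as a careful person would: the job done as asked, in the order asked, and still so for the second after the job is handed in, with the robot touching nothing.
It also fails if it takes over 64 s, if anything falls off the work surface, if the arm or the gripper's body presses on something with over 40 N, if the wrist force passes 120 N, or if a joint passes its speed limit or range.

### The arm

A 6-joint arm with a two-finger parallel gripper is mounted at the origin on the work surface; the furniture and walls round the work are solid. World frame = base frame: x ahead of the robot, y to its left, z up, the work surface at z = 0. Lengths are in m, angles in degrees, forces in N, time in s.
With the tool pointing down it reaches from about 0.25 to 0.725 m from the base axis. Payload 9.7 kg.
Tool frame: the origin (TCP) lies at the very end of the fingers, on their centre line; the grasp point (between the pads) lies 19 mm behind it (bot.grip_point_offset is the z of the grasp point in the tool frame, in m); z points along the fingers, x is the direction in which the jaws open and shut, and the axes are right-handed (so a half turn about z gives the same grasp; the last joint's range is limited). The gripper opens to 85 mm and grips with 20 to 120 N. Pads are 22 mm wide; open, the fingers measure 114 mm over their backs; the gripper's body (76 mm by 85 mm) begins 54 mm behind the grasp point. The pads swing forward as they close: fully open they stand 13 mm farther back than shut.
Start: joints at [70.76, 4.979, 10.078, 95.1, 0, 90], TCP at [0.181, 0.519, 0.231] pointing down, gripper open.
Joint ranges: [-179.16, 179.16], [-48.56, 103.87], [-65.8, 70.77], [-126.05, 130.52], [-82.76, 87.17], [-180, 180]. Speed limits (degrees/s): [127.2, 127.2, 147.25, 180, 180, 180].

### API

Orientations are given as [roll, pitch, yaw] about the fixed x, y, z axes, in that order (R = Rz(yaw) Ry(pitch) Rx(roll)).
In Python, from workcell import get_obs, viewer, job_done, bot gives the robot as it stands.
- The arm moves only by the shell command python3 -m handwheel 'ROWS' [FORCE]. ROWS is JSON, a list of rows, each a list of 5 numbers: the closure, from 0 (fully open) to 1 (shut), then the shift along the world's x, y, z in m, then the turn about the world's z in degrees. A call has 1 to 5 rows; each row is the pose to reach, as a shift and turn from the pose measured when the call began; what a row does not reach only later rows make up. A row lasts 1/10 s, in which the tool goes at most 50 mm and 8.59 degrees, less where a joint would pass 70% of its speed; a pose out of reach is approached as far as the arm can. A call with a gripper value outside its range is refused whole. The fingers move at their own pace and stop on an object; FORCE is the grip in N (left out, the last holds). Time passes only in rows, so rows that repeat a pose let the fingers close. It gives the time, the measured TCP pose, the force and the opening at its end, in the units of the state.
- get_obs(): the state, without advancing time (a new reading comes with each control period).
- viewer.camera(name): name is "scene" or "top" or "wrist"; returns a dict with "color" (384x512x3 uint8, blue, green, red), "K" (3x3 intrinsics, pixels), "origin" and "orientation" of the camera in the world. Camera axes: x right, y down, z forward; pixel columns grow to the right and rows downward; lengths in m; the calibration is good to about 2 mm. A picture is of the moment at which its call begins. There is no depth.
- job_done(): hands the job in, once; it reports no verdict.
The state is a dict: "time": time; "q": joint angles; "qd": joint speeds; "joint_efforts": joint torques, N m; "ee_pos": TCP position; "tcp_rot": TCP orientation; "wrist_force": force on the tool from outside, world axes, zero at the start; "torque": the same for the moment, N m; "opening": finger opening in m.
Only numpy, scipy, OpenCV 4.12 (cv2) and the standard library are available. Lean on these libraries where they do the work, as an engineer would, in place of code of your own. Each camera call takes 0.05 s, during which the arm holds its last target.

## Working session

There is one attempt and no reset: what is moved stays moved. The work goes in short steps, Python scripts to look and compute and a shell command to move; the robot and the scene stay as the last step left them, time stands still between calls to the robot, and variables do not carry over. Pictures are saved under pics/ and viewed, and the job is handed in when it is done.

```bash
ls; mkdir -p pics
python3 - <<'E'
from workcell import get_obs, viewer
import cv2
print(get_obs())
for n in ["scene","top","wrist"]:
    c=viewer.camera(n); cv2.imwrite(f"pics/{n}0.png",c["color"]); print(n,c["K"],c["origin"],c["orientation"])
E
```

```text
pics
{'time': 0.0, 'q': array([7.07618934e+01, 5.01144938e+00, 1.00342312e+01, 9.50983402e+01,
       1.52336868e-03, 8.99999564e+01]), 'qd': array([ 0.01333812,  0.04719739, -0.07249143,  0.04974863, -0.00811391,
        0.13736821]), 'joint_efforts': array([-1.71051015e-03, -5.20388317e+01,  4.64801216e+01,  1.67642831e-02,
       -1.04989176e-04, -1.98062708e-05]), 'ee_pos': array([0.18114202, 0.51908023, 0.23057771]), 'tcp_rot': array([-1.79998477e+02,  7.55582977e-02,  7.07619369e+01]), 'wrist_force': array([-0.6524021 ,  0.23026985, -0.49957311]), 'torque': array([-0.02467394, -0.02989208,  0.02590148]), 'opening': 0.0854587285910174}
scene [[409.50076266   0.         251.40361628]
 [  0.         409.50076266 192.50633246]
 [  0.           0.           1.        ]] [-0.17382292 -0.89866175  0.72776289] [-122.18023041    0.77650653  -33.06415679]
top [[493.81657237   0.         257.34568599]
 [  0.         493.81657237 191.0441743 ]
 [  0.           0.           1.        ]] [ 0.13014476 -0.0248266   1.51937124] [-1.69328827e+02  2.90746722e-02 -8.95290764e+01]
wrist [[294.95060157   0.         255.70128117]
 [  0.         294.95060157 189.16154357]
 [  0.           0.           1.        ]] [0.11466976 0.54240291 0.37368572] [1.64086670e+02 6.94740731e-02 7.07632417e+01]
```

View pics/scene0.png

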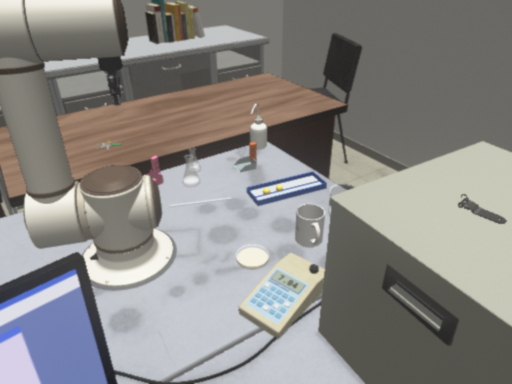

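View pics/top0.png

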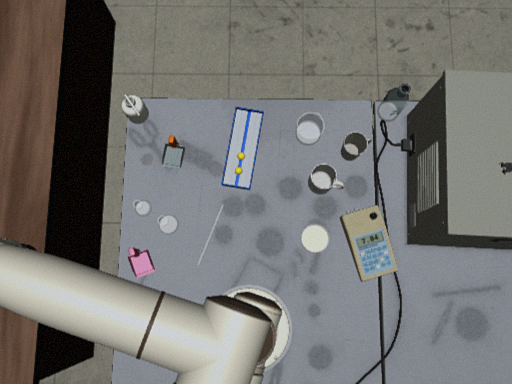

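View pics/wrist0.png

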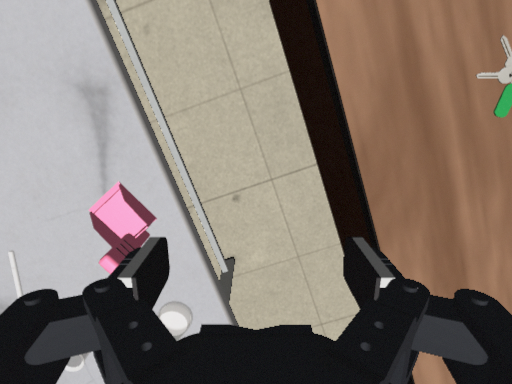

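The top view shows the orange grip at about (172,140), with its pan at (173,156). The tray is at (243,148) with beads at (241,156) and (239,171). The three vessels are at (310,127), (322,178) and (355,145). I'll zoom in to tell them apart.

```bash
cat > h.py <<'E'
import numpy as np, cv2
from scipy.spatial.transform import Rotation as Ro
from workcell import viewer,get_obs
def ray(c,u,v):
    R=Ro.from_euler('xyz',c["orientation"],degrees=True).as_matrix()
    d=R@np.linalg.inv(c["K"])@np.array([u,v,1.]); return np.array(c["origin"]),d
def onz(c,u,v,z):
    o,d=ray(c,u,v); return o+d*(z-o[2])/d[2]
def proj(c,p):
    R=Ro.from_euler('xyz',c["orientation"],degrees=True).as_matrix()
    q=c["K"]@(R.T@(np.array(p)-c["origin"])); return q[:2]/q[2]
E
python3 - <<'E'
from h import *
c=viewer.camera("top"); im=c["color"]
cv2.imwrite("pics/topz.png",cv2.resize(im[90:210,110:270],None,fx=5,fy=5,interpolation=cv2.INTER_CUBIC))
cv2.imwrite("pics/topz2.png",cv2.resize(im[90:210,270:430],None,fx=5,fy=5,interpolation=cv2.INTER_CUBIC))
s=viewer.camera("scene")["color"]
cv2.imwrite("pics/sc2.png",cv2.resize(s[90:270,130:360],None,fx=3.3,fy=3.3,interpolation=cv2.INTER_CUBIC))
for u,v,z in [(172,140,.093),(241,156,.02),(239,171,.02),(310,127,.086),(322,178,.1),(355,145,.1),(173,156,0)]: print(u,v,onz(c,u,v,z))
E
```

```text
172 140 [0.55253968 0.23524034 0.093     ]
241 156 [0.52391494 0.03036162 0.02      ]
239 171 [0.47569856 0.03589756 0.02      ]
310 127 [ 0.59881808 -0.17966554  0.086     ]
322 178 [ 0.43814122 -0.21161983  0.1       ]
355 145 [ 0.53941972 -0.31145636  0.1       ]
173 156 [0.52742242 0.24690322 0.        ]
```

View pics/topz.png

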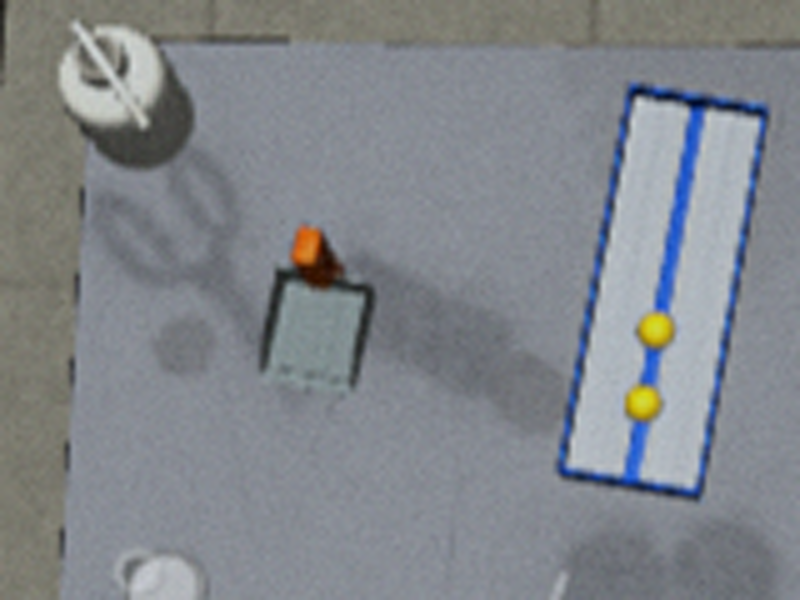

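View pics/topz2.png

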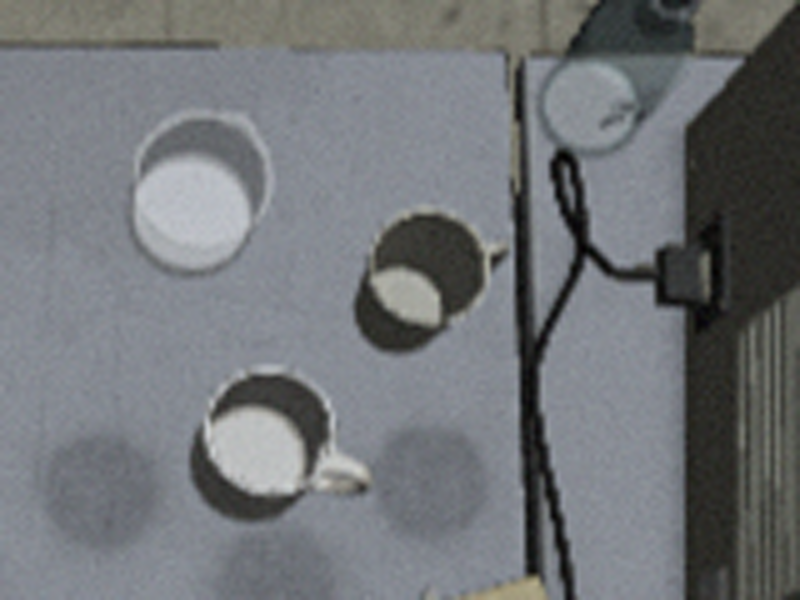

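View pics/sc2.png

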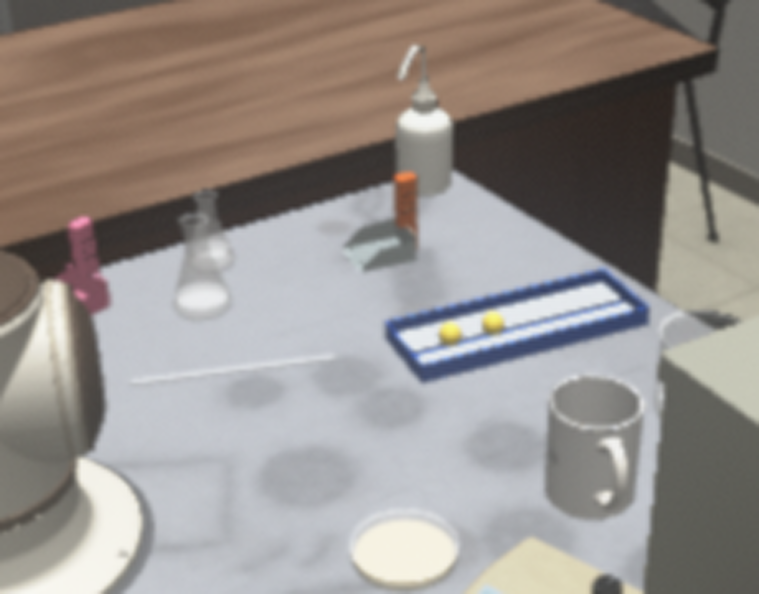

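The vessel at about (310,126) in the top view has no handle and clear walls, so that's the beaker. The two with handles are the mug and the measuring cup. The scoop mouth and the tray end wall both face the robot, with yaw near −10°. I'll measure them more exactly.

Run:
```python
from h import *
c=viewer.camera("top"); im=c["color"]; hsv=cv2.cvtColor(im,cv2.COLOR_BGR2HSV)
def mask(lo,hi,box):
    m=cv2.inRange(hsv,np.array(lo),np.array(hi)); k=np.zeros_like(m); x0,y0,x1,y1=box; k[y0:y1,x0:x1]=255; return m&k
m=mask((100,120,60),(130,255,255),(215,95,270,200))
pts=cv2.findNonZero(m); r=cv2.minAreaRect(pts); b=cv2.boxPoints(r); print("tray px",b)
W=np.array([onz(c,*p,.022) for p in b]); print(W)
m=mask((22,120,100),(35,255,255),(215,95,270,200))
n,l,st,ce=cv2.connectedComponentsWithStats(m); 
for i in range(1,n):
  if st[i,4]>5: print("bead",st[i,4],ce[i],onz(c,*ce[i],.0175))
m=mask((3,150,100),(18,255,255),(160,125,195,160))
pts=cv2.findNonZero(m); print(cv2.boundingRect(pts)); 
# top face brighter
mb=m&cv2.inRange(hsv[...,2],170,255); M=cv2.moments(mb,True); u,v=M['m10']/M['m00'],M['m01']/M['m00']; print("grip top",u,v,M['m00'],onz(c,u,v,.093))
# pan corners from crop
f=lambda a,b:(110+(a+.5)/5-.5,90+(b+.5)/5-.5)
for p,z in [((278,272),.026),((373,288),.026),((262,372),0.01),((355,390),0.01)]: print(onz(c,*f(*p),z))
g=lambda a,b:(270+(a+.5)/5-.5,90+(b+.5)/5-.5)
print("rim",onz(c,*g(203,178),.086),"base",onz(c,*g(192,213),.003))
for e in [(135,178),(272,178)]: print(onz(c,*g(*e),.086))
print("bottle",onz(c,132,105,.1), onz(c,*f(110,75),.12), onz(c,*f(78,25),.2))
s=viewer.camera("scene"); 
for p in [(.5525,.2352,.093),(.5525,.2352,.06)]: print(proj(s,p))
```

```text
tray px [[220.90056 184.28258]
 [234.5652  106.19889]
 [263.16437 111.20375]
 [249.49971 189.28745]]
[[ 0.43264991  0.09117393  0.022     ]
 [ 0.68700714  0.05315798  0.022     ]
 [ 0.67098896 -0.03814018  0.022     ]
 [ 0.41760277  0.00252282  0.022     ]]
bead 35 [240.77142857 155.57142857] [0.52595239 0.03119064 0.0175    ]
bead 37 [237.89189189 170.13513514] [0.47901334 0.03949765 0.0175    ]
(168, 136, 6, 7)
grip top 170.84615384615384 138.42307692307693 26.0 [0.55741964 0.23889933 0.093     ]
[0.55920272 0.26824491 0.026     ]
[0.54930762 0.20832772 0.026     ]
[0.49860166 0.2786572  0.01      ]
[0.48746008 0.21976322 0.01      ]
rim [ 0.60451207 -0.18033697  0.086     ] base [ 0.60856591 -0.18203962  0.003     ]
[ 0.60418033 -0.13913647  0.086     ]
[ 0.60484867 -0.22214212  0.086     ]
bottle [0.65932133 0.35937318 0.1       ] [0.65310992 0.35522193 0.12      ] [0.65276304 0.35320984 0.2       ]
[251.04222591 142.67739452]
[251.16894589 150.91111603]
```

```bash
python3 -m handwheel '[[0,0.03,-0.03,0.01,0],[0,0.07,-0.06,0.02,2],[0,0.11,-0.09,0.03,4],[0,0.15,-0.12,0.04,6],[0,0.19,-0.15,0.05,8]]'
```

```text
time: 0.85
ee_pos: [0.3693, 0.3702, 0.2809]
tcp_rot: [180.0, -0.0, 78.9]
wrist_force: [-0.5, 1.6, -0.1]
opening: 0.0857
```

```bash
python3 -m handwheel '[[0,0.035,-0.027,-0.01,0.5],[0,0.07,-0.054,-0.03,1],[0,0.105,-0.08,-0.05,1],[0,0.14,-0.107,-0.06,1],[0,0.175,-0.133,-0.07,1]]'
python3 -m handwheel '[[0,0,0,0,0],[0,0,0,0,0],[0,0,0,0,0]]'
python3 - <<'E'
from h import *
o=get_obs(); print(o["q"],o["ee_pos"],o["tcp_rot"])
c=viewer.camera("wrist"); cv2.imwrite("pics/w1.png",c["color"])
np.savez("w1.npz",**c)
E
```

```text
time: 1.35
ee_pos: [0.5455, 0.2356, 0.2102]
tcp_rot: [-180.0, -0.0, 79.8]
wrist_force: [0.2, 1.3, 0.0]
opening: 0.0856
time: 1.65
ee_pos: [0.545, 0.2361, 0.2106]
tcp_rot: [180.0, -0.0, 79.9]
wrist_force: [-0.3, -0.4, 0.1]
opening: 0.0854
[2.34157813e+01 1.07232045e+01 1.41613608e+01 9.34291067e+01
 1.25684047e-02 3.35466016e+01] [0.54499656 0.23608744 0.21061208] [ 1.79999403e+02 -1.54758758e-02  7.98691808e+01]
```

View pics/w1.png

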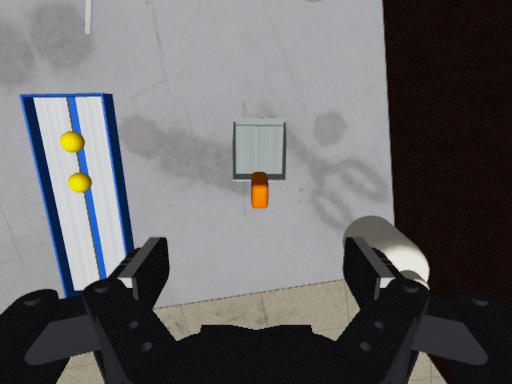

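The wrist view shows the orange grip top at about (260,198), and the pan squarely ahead at (233–285,119–180). The two beads lie on the groove at (72,142) and (80,183).

Run:
```python
from h import *
c=dict(np.load("w1.npz")); im=c["color"]; hsv=cv2.cvtColor(im,cv2.COLOR_BGR2HSV)
m=cv2.inRange(hsv,np.array((3,150,60)),np.array((18,255,255)));m[:150]=0
print(cv2.boundingRect(cv2.findNonZero(m)))
for v in range(170,212,2):
    r=im[v,260]; xs=np.where(m[v,200:320])[0]; print(v,r,xs.min()+200 if len(xs) else 0,xs.max()+200 if len(xs) else 0)
for p in [(260,190,.093)]: print(onz(c,*p))
for p in [(251.5,208),(268.5,208),(251.5,181),(268.5,181)]: print(p,onz(c,*p,.093))
for p,z in [((234,119),.0),((285,119),.0),((233,180),.026),((286,180),.026)]: print(p,onz(c,*p,z))
for v,u in [((142),(72)),(183,80)]: print("bead",onz(c,u,v,.0175))
t=cv2.inRange(hsv,np.array((100,150,60)),np.array((130,255,255)));t[:,200:]=0
cv2.imwrite("pics/w1z.png",cv2.resize(im[85:305,10:300],None,fx=2.7,fy=2.7,interpolation=cv2.INTER_CUBIC))
```

```text
(252, 172, 16, 36)
170 [167 169 160] 0 0
172 [ 0 38 86] 255 263
174 [ 0 35 85] 252 265
176 [ 0 37 86] 252 266
178 [ 0 38 88] 252 266
180 [ 0 40 88] 252 266
182 [ 0 38 86] 252 266
184 [  0  47 111] 252 267
186 [  0  96 211] 252 267
188 [  0 131 232] 252 267
190 [  0 143 238] 252 267
192 [  0 141 238] 252 267
194 [  0 140 238] 252 267
196 [  0 137 239] 252 267
198 [  0 133 238] 252 267
200 [  0 130 238] 252 267
202 [  0 128 239] 252 267
204 [  0 123 238] 252 267
206 [  0 116 233] 253 266
208 [107 134 188] 0 0
210 [168 166 165] 0 0
[0.55030269 0.23928399 0.093     ]
(251.5, 208) [0.56617553 0.22843833 0.093     ]
(268.5, 208) [0.5689758  0.24410207 0.093     ]
(251.5, 181) [0.54052638 0.23312293 0.093     ]
(268.5, 181) [0.54325343 0.2483811  0.093     ]
(234, 119) [0.4866157  0.22094682 0.        ]
(285, 119) [0.49708714 0.27956811 0.        ]
(233, 180) [0.55231963 0.20853488 0.026     ]
(286, 180) [0.56299668 0.26827472 0.026     ]
bead [0.47868763 0.03664326 0.0175    ]
bead [0.52617804 0.02940005 0.0175    ]
```

View pics/w1z.png

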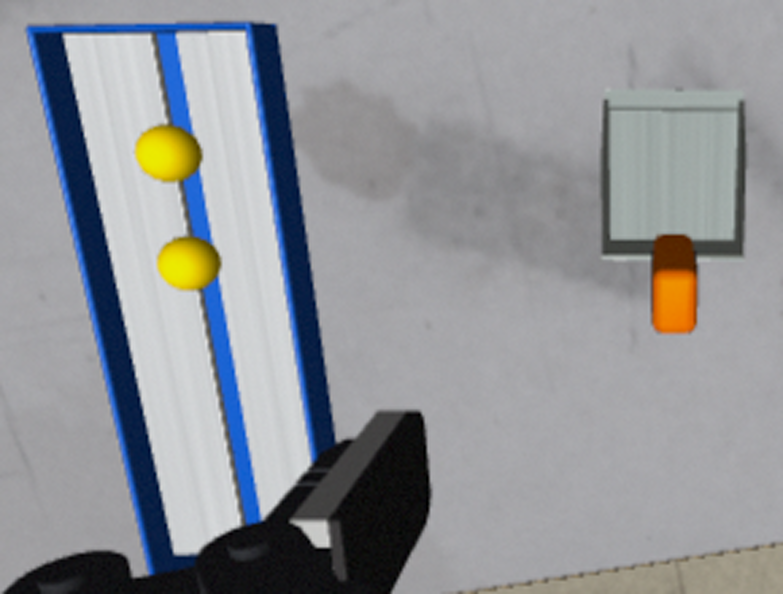

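Before committing to a grasp, I want to know how the arm behaves at its reach limit. The moves have no tilt input, so I need some other way to tip the scoop.

```bash
python3 -m handwheel '[[0,0.02,-0.03,0.03,0],[0,0.04,-0.06,0.06,0],[0,0.06,-0.09,0.09,0],[0,0.08,-0.12,0.12,0],[0,0.11,-0.15,0.12,0]]'
python3 -m handwheel '[[0,0.04,0,0,0],[0,0.06,0,0,0],[0,0.08,0,0,0],[0,0.1,0,0,0],[0,0.1,0,0,0]]'
python3 -c "
from h import *
o=get_obs(); print(o['q'],o['ee_pos'],o['tcp_rot'])"
```

```text
time: 2.2
ee_pos: [0.6545, 0.0868, 0.3374]
tcp_rot: [179.5, -0.2, 80.0]
wrist_force: [0.7, 1.0, 1.4]
opening: 0.0854
time: 2.7
ee_pos: [0.7334, 0.0851, 0.3194]
tcp_rot: [178.0, -0.6, 80.1]
wrist_force: [-0.2, -0.2, 0.7]
opening: 0.0853
[6.60056533e+00 4.23161395e+01 7.06251553e+01 1.16193635e+02
 4.10754651e-02 1.65049192e+01] [0.73338253 0.08506827 0.31944338] [177.98336287  -0.64020763  80.10767245]
```

At the limit the tool tilts only about 2°, and the tray wrist radius is too large to use that over the beaker. Instead I plan to loosen the pinch slightly so the scoop pivots mouth-down about the pad axis, since the pan is front-heavy. Pressing the sole on the table will level it again. I'll go back, grasp, and test this just above the table before any beads are involved.

```bash
python3 -m handwheel '[[0,-0.03,0.02,-0.02,0],[0,-0.06,0.05,-0.04,0],[0,-0.09,0.08,-0.07,0],[0,-0.12,0.11,-0.1,0],[0,-0.15,0.13,-0.13,0]]'
python3 -m handwheel '[[0,-0.027,0.023,-0.02,0],[0,-0.027,0.023,-0.02,0],[0,-0.027,0.023,-0.02,0],[0,-0.027,0.023,-0.02,0]]'
```

```text
time: 3.2
ee_pos: [0.6109, 0.1928, 0.2207]
tcp_rot: [177.6, -0.8, 80.1]
wrist_force: [0.1, 0.8, 0.5]
opening: 0.0853
time: 3.6
ee_pos: [0.5846, 0.2159, 0.2038]
tcp_rot: [177.4, -1.0, 80.2]
wrist_force: [0.6, -0.6, 0.2]
opening: 0.0851
```

```bash
python3 -m handwheel '[[0,-0.028,0.022,-0.03,0],[0,-0.028,0.022,-0.05,0],[0,-0.028,0.022,-0.07,0],[0,-0.028,0.022,-0.09,0],[0,-0.028,0.022,-0.09,0]]'
python3 - <<'E'
from h import *
o=get_obs(); print(o['ee_pos'],o['tcp_rot'],o['wrist_force'])
c=viewer.camera("wrist"); cv2.imwrite("pics/w2.png",c["color"])
E
```

```text
time: 4.1
ee_pos: [0.5567, 0.237, 0.1124]
tcp_rot: [177.5, -0.9, 80.1]
wrist_force: [-0.4, -0.6, -0.0]
opening: 0.0855
[0.55671136 0.23702421 0.11241733] [177.4517399   -0.91836759  80.08126026] [-0.39171418 -0.59934978 -0.01718769]
```

View pics/w2.png

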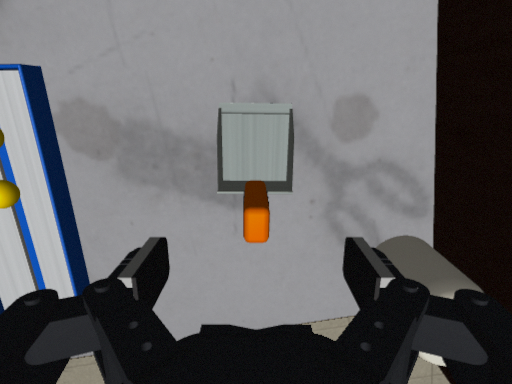

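The grip top at (256,228) is centred between the fingers, so I'll descend and close.

```bash
python3 -m handwheel '[[0,0,0,-0.03,0],[0,0,0.001,-0.055,0],[0,0,0.001,-0.062,0],[0.3,0,0.001,-0.062,0],[0.5,0,0.001,-0.062,0]]' 40
python3 -m handwheel '[[0.9,0,0,0,0],[0.9,0,0,0,0],[0.9,0,0,0,0],[0.9,0,0,0,0],[0.9,0,0,0,0]]' 40
```

```text
time: 4.65
ee_pos: [0.5583, 0.2385, 0.0542]
tcp_rot: [177.2, -1.1, 80.1]
wrist_force: [0.7, 0.7, -0.0]
opening: 0.0593
time: 5.15
ee_pos: [0.559, 0.2386, 0.0557]
tcp_rot: [177.1, -1.1, 80.1]
wrist_force: [1.2, -1.1, 6.6]
opening: 0.0156
```

```bash
python3 -m handwheel '[[0.9,0,0,0.01,0],[0.9,0,0,0.02,0],[0.9,0,0,0.03,0],[0.9,0,0,0.035,0],[0.9,0,0,0.035,0]]' 20
python3 - <<'E'
from h import *
c=viewer.camera("wrist"); cv2.imwrite("pics/w3.png",c["color"])
s=viewer.camera("scene")["color"]
cv2.imwrite("pics/s3.png",cv2.resize(s[90:230,180:340],None,fx=4,fy=4,interpolation=cv2.INTER_CUBIC))
E
```

```text
time: 5.65
ee_pos: [0.5595, 0.2389, 0.0919]
tcp_rot: [177.0, -1.1, 80.1]
wrist_force: [0.5, 0.5, -1.8]
opening: 0.0159
```

View pics/w3.png

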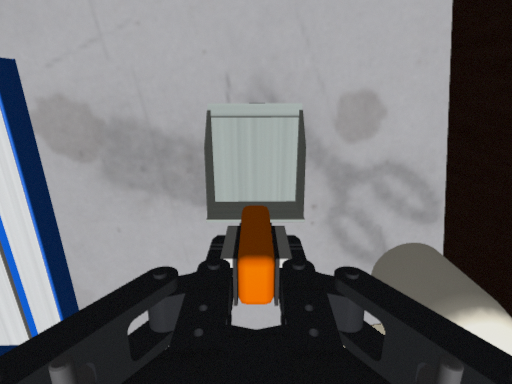

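View pics/s3.png

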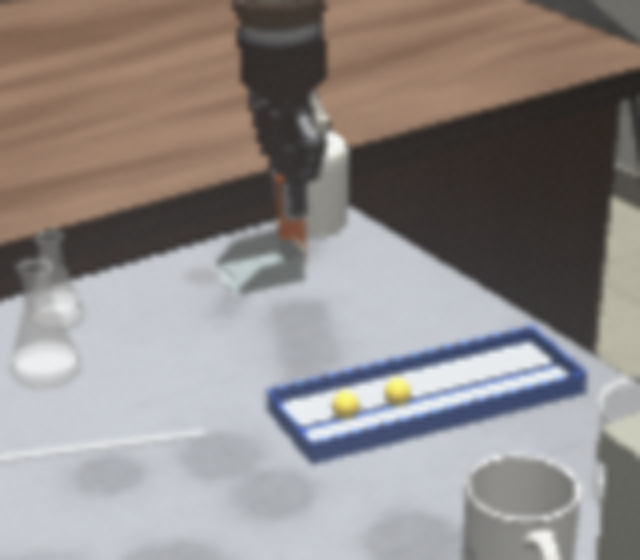

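The pan hangs level: lip at row 104, back rim at row 218. Now I'll loosen in small steps.

```bash
python3 -m handwheel '[[0.84,0,0,0,0],[0.84,0,0,0,0]]' 20
python3 -m handwheel '[[0.825,0,0,0,0],[0.825,0,0,0,0]]' 20
python3 - <<'E'
from h import *
c=viewer.camera("wrist"); cv2.imwrite("pics/w4.png",c["color"]); im=c["color"][...,0].astype(int)
print([int(x) for x in im[90:230:4,230]])
E
```

```text
time: 5.95
ee_pos: [0.5587, 0.2385, 0.09]
tcp_rot: [177.2, -1.1, 80.1]
wrist_force: [0.8, -0.0, -1.8]
opening: 0.0156
time: 6.15
ee_pos: [0.5585, 0.2384, 0.0896]
tcp_rot: [177.2, -1.0, 80.1]
wrist_force: [-0.1, -0.3, -1.5]
opening: 0.0156
[159, 160, 158, 157, 168, 170, 161, 166, 165, 166, 165, 166, 166, 167, 165, 168, 166, 167, 169, 169, 168, 170, 169, 170, 170, 170, 170, 168, 65, 63, 66, 66, 65, 168, 63]
```

View pics/w4.png

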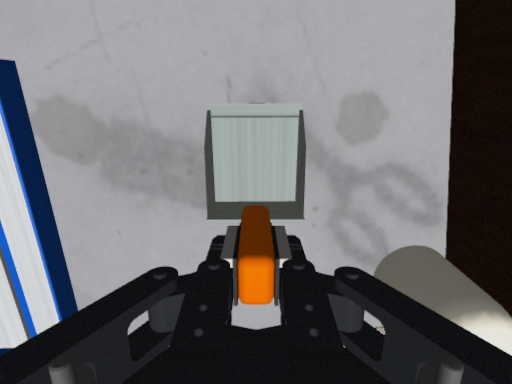

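No change in the pan yet, so I'll loosen further.

```bash
cat > tilt.py <<'E'
import sys
from h import *
c=viewer.camera("wrist"); cv2.imwrite("pics/%s.png"%sys.argv[1],c["color"])
im=c["color"][...,0].astype(int); print([int(x) for x in im[86:230:4,230]])
E
python3 -m handwheel '[[0.818,0,0,0,0]]' 20
python3 -m handwheel '[[0.814,0,0,0,0]]' 20
python3 -m handwheel '[[0.81,0,0,0,0]]' 20
python3 tilt.py w5
```

```text
time: 6.3
ee_pos: [0.5586, 0.2385, 0.0897]
tcp_rot: [177.2, -1.1, 80.1]
wrist_force: [0.1, 0.8, -1.2]
opening: 0.0153
time: 6.4
ee_pos: [0.5586, 0.2384, 0.0897]
tcp_rot: [177.2, -1.0, 80.1]
wrist_force: [-0.1, 0.4, -0.8]
opening: 0.016
time: 6.5
ee_pos: [0.5587, 0.2386, 0.0899]
tcp_rot: [177.2, -1.1, 80.1]
wrist_force: [2.6, -5.9, -0.2]
opening: 0.016
[151, 157, 158, 158, 166, 167, 120, 168, 165, 167, 168, 168, 169, 169, 168, 168, 168, 169, 168, 166, 167, 168, 167, 169, 167, 66, 63, 67, 115, 132, 134, 136, 137, 154, 164, 64]
```

View pics/w5.png

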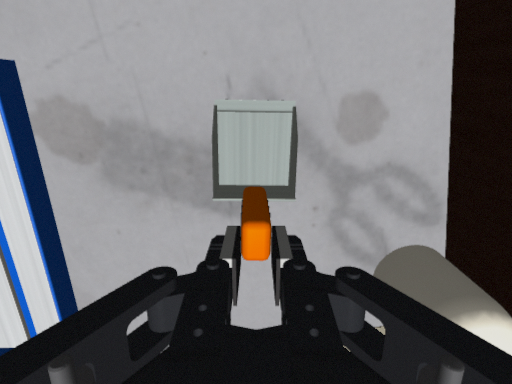

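Run:
```python
from h import *
print(get_obs()["wrist_force"])
s=viewer.camera("scene")["color"]
cv2.imwrite("pics/s5.png",cv2.resize(s[90:230,180:340],None,fx=4,fy=4,interpolation=cv2.INTER_CUBIC))
```

```text
[-0.59035628  0.14278091  0.26722831]
```

View pics/s5.png

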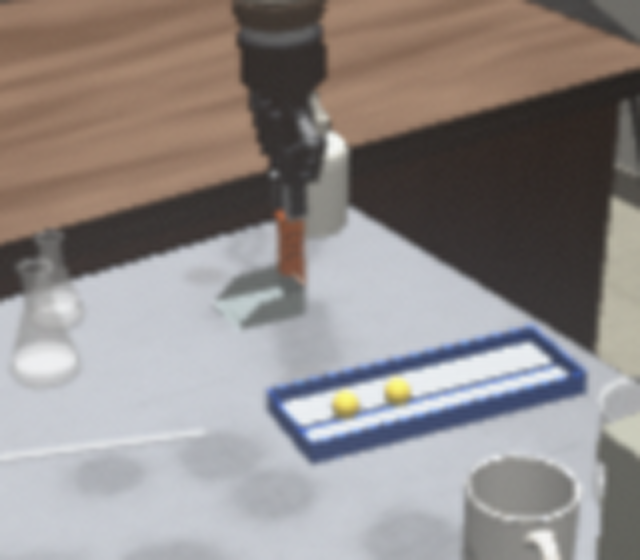

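The test failed usefully. On loosening, the scoop slid straight down and is standing on the table, and it did not pivot. So I'll turn it in the pinch against a fixed object: with the lip in the tray's end-wall corner, moving the grip forward and up rotates it mouth-down. I can try that safely over the tray. First I'll regrasp.

```bash
python3 -m handwheel '[[0.6,0,0,0,0],[0.6,0,0,0,0],[0.6,0,0,-0.02,0],[0.6,0,0,-0.04,0],[0.6,0,0,-0.042,0]]' 40
python3 -m handwheel '[[0.9,0,0,0,0],[0.9,0,0,0,0],[0.9,0,0,0,0],[0.9,0,0,0,0]]' 40
python3 -m handwheel '[[0.9,0,0,0.02,0],[0.9,0,-0.01,0.04,0],[0.9,0,-0.03,0.07,0],[0.9,0.02,-0.06,0.09,0],[0.9,0.04,-0.09,0.1,0]]' 40
python3 tilt.py w6
```

```text
time: 7.1
ee_pos: [0.5574, 0.2379, 0.0454]
tcp_rot: [177.4, -0.9, 80.1]
wrist_force: [-1.0, 0.9, -0.4]
opening: 0.034
time: 7.5
ee_pos: [0.5576, 0.238, 0.046]
tcp_rot: [177.3, -1.0, 80.1]
wrist_force: [-0.2, -0.5, -2.5]
opening: 0.0151
time: 8.0
ee_pos: [0.5987, 0.1477, 0.1492]
tcp_rot: [177.1, -1.1, 80.2]
wrist_force: [1.2, 0.4, -2.3]
opening: 0.0151
[146, 149, 147, 149, 150, 172, 169, 170, 133, 165, 166, 166, 166, 167, 168, 167, 168, 169, 168, 168, 166, 171, 169, 170, 168, 170, 171, 170, 170, 170, 170, 66, 64, 63, 65, 64]
```

View pics/w6.png

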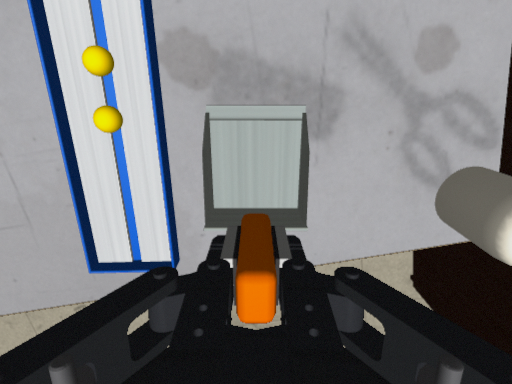

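The pan is level and firmly held. The groove runs from (95,0) to (137,258), and the far outer corners of the tray are at (89,271) and (178,266). I'll refine the tray axis from this view.

Run:
```python
from h import *
c=viewer.camera("wrist"); im=c["color"]; hsv=cv2.cvtColor(im,cv2.COLOR_BGR2HSV)
m=cv2.inRange(hsv,np.array((100,150,120)),np.array((130,255,255)))
P=[]
for v in list(range(2,40,3))+list(range(140,255,3)):
    a=int(95+(137-95)*v/260); xs=np.where(m[v,a-18:a+18])[0]
    if len(xs)>2: P.append(onz(c,xs.mean()+a-18,v,.005))
P=np.array(P); f=np.polyfit(P[:,0],P[:,1],1); print("groove yaw",np.degrees(np.arctan(f[0])),"y at x=.43,.5,.6",np.polyval(f,[.43,.5,.6]),np.std(P[:,1]-np.polyval(f,P[:,0])))
y=cv2.inRange(hsv,np.array((22,120,100)),np.array((35,255,255)))
n,l,st,ce=cv2.connectedComponentsWithStats(y)
for i in range(1,n):
  if st[i,4]>20: print("bead",ce[i],onz(c,*ce[i],.0175))
print(onz(c,89,271,.022),onz(c,178,266,.022))
o=get_obs();print(o['ee_pos'],o['tcp_rot'])
```

```text
groove yaw -9.189541454689197 y at x=.43,.5,.6 [0.04485164 0.03352723 0.01734949] 0.00016638046704680297
bead [101.04341927  55.99864315] [0.47776162 0.0364687  0.0175    ]
bead [111.03908795 114.82899023] [0.5249965  0.02885366 0.0175    ]
[ 0.6730369  -0.04395552  0.022     ] [0.68433674 0.04859741 0.022     ]
[0.60018902 0.14515442 0.14838149] [177.09532367  -1.0069084   79.88285555]
```

```bash
python3 -m handwheel '[[0.9,0.01,-0.04,0,0.4],[0.9,0.02,-0.08,0,0.8],[0.9,0.03,-0.12,0,0.8],[0.9,0.03,-0.132,0,0.8],[0.9,0.03,-0.132,-0.02,0.8]]' 40
python3 -m handwheel '[[0.9,0,0,-0.03,0],[0.9,0,0,-0.045,0],[0.9,0,0,-0.055,0],[0.9,0,0,-0.06,0],[0.9,0,0,-0.06,0]]' 40
python3 tilt.py w7
```

```text
time: 8.6
ee_pos: [0.6314, 0.0115, 0.1308]
tcp_rot: [176.9, -1.0, 80.5]
wrist_force: [0.1, 0.8, -1.2]
opening: 0.0157
time: 9.1
ee_pos: [0.6314, 0.0119, 0.0707]
tcp_rot: [176.9, -1.0, 80.6]
wrist_force: [0.2, -0.2, -1.4]
opening: 0.0155
[212, 213, 214, 213, 212, 171, 167, 167, 131, 163, 164, 164, 164, 165, 165, 164, 164, 165, 165, 166, 166, 166, 168, 166, 165, 168, 166, 168, 167, 168, 167, 65, 62, 63, 67, 63]
```

View pics/w7.png

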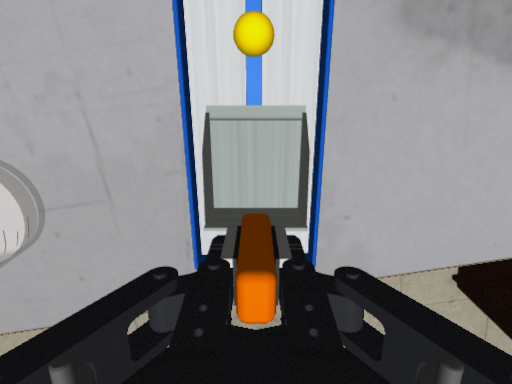

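The pan sits centred inside the tray behind the nearer visible bead (254,34), over the groove. I'll lower it to the floor.

```bash
python3 -m handwheel '[[0.9,0,0,-0.01,0],[0.9,0,0,-0.016,0],[0.9,0,0,-0.018,0],[0.9,0,0,-0.019,0],[0.9,0,0,-0.019,0]]' 40
python3 -m handwheel '[[0.9,0,0,-0.001,0],[0.9,0,0,-0.002,0]]' 40
```

```text
time: 9.65
ee_pos: [0.6317, 0.0117, 0.0526]
tcp_rot: [176.8, -1.1, 80.6]
wrist_force: [0.2, 0.2, -0.6]
opening: 0.0153
time: 9.85
ee_pos: [0.6325, 0.0118, 0.0518]
tcp_rot: [176.7, -1.1, 80.6]
wrist_force: [-1.2, 0.5, 9.6]
opening: 0.0157
```

```bash
python3 -m handwheel '[[0.9,-0.016,0.0026,-0.001,0],[0.9,-0.032,0.0052,-0.001,0],[0.9,-0.047,0.0076,-0.001,0],[0.9,-0.062,0.01,-0.001,0],[0.9,-0.076,0.0123,-0.001,0]]' 40
python3 tilt.py w8
```

```text
time: 10.35
ee_pos: [0.5567, 0.0241, 0.052]
tcp_rot: [176.6, -1.1, 80.6]
wrist_force: [1.3, -0.2, 4.5]
opening: 0.0155
[217, 216, 216, 218, 217, 168, 168, 167, 110, 166, 164, 163, 165, 165, 164, 165, 164, 166, 166, 166, 166, 167, 169, 167, 169, 167, 168, 166, 168, 169, 153, 66, 65, 65, 66, 62]
```

View pics/w8.png

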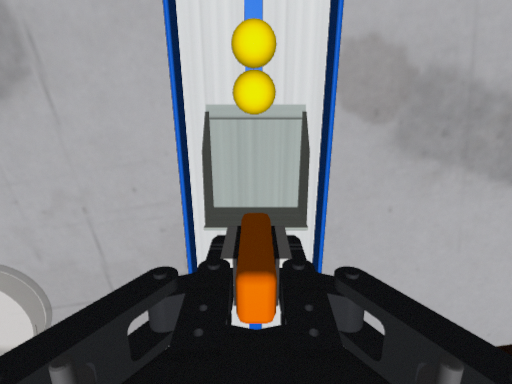

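Both beads, at (254,43) and (254,92), are in line right ahead of the lip. I'll continue to the end wall.

```bash
python3 -m handwheel '[[0.9,-0.014,0.0023,-0.001,0],[0.9,-0.028,0.0046,-0.001,0],[0.9,-0.04,0.0065,-0.001,0],[0.9,-0.05,0.008,-0.001,0],[0.9,-0.057,0.009,-0.001,0]]' 40
python3 tilt.py w9
```

```text
time: 10.9
ee_pos: [0.4985, 0.0335, 0.052]
tcp_rot: [176.5, -1.1, 80.6]
wrist_force: [1.2, 0.3, 5.2]
opening: 0.0155
[174, 174, 174, 81, 204, 172, 169, 169, 109, 165, 165, 167, 166, 167, 166, 167, 169, 0, 0, 0, 0, 0, 0, 0, 168, 168, 171, 171, 171, 169, 155, 66, 68, 65, 65, 63]
```

View pics/w9.png

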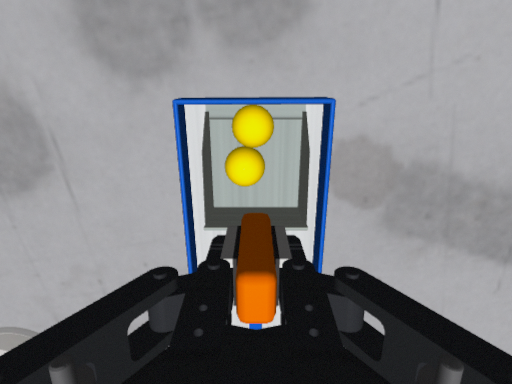

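Bead b is in at (245,166) and bead a is crossing the sill at (252,126), so I'll close up to the wall.

```bash
python3 -m handwheel '[[0.9,-0.003,0.0005,-0.001,0],[0.9,-0.006,0.001,-0.001,0],[0.9,-0.006,0.001,-0.001,0]]' 40
python3 tilt.py w10
```

```text
time: 11.25
ee_pos: [0.4957, 0.0342, 0.0537]
tcp_rot: [176.0, -1.1, 80.6]
wrist_force: [11.2, -3.7, 5.6]
opening: 0.0157
[172, 173, 174, 174, 71, 213, 170, 170, 163, 167, 166, 109, 135, 166, 165, 166, 168, 0, 0, 0, 0, 0, 0, 0, 0, 0, 151, 170, 171, 170, 172, 66, 63, 65, 64, 63]
```

View pics/w10.png

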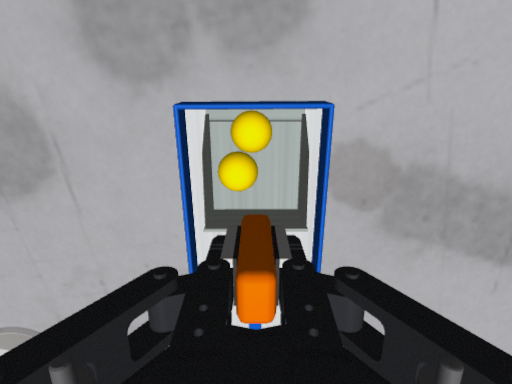

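Both beads are in the pan, at (251,132) and (238,171), and the lip presses the end wall with about 12 N. Now I'll rotate the scoop in a 20 N pinch about the lip corner.

```bash
python3 -m handwheel '[[0.9,0,0,0,0],[0.9,-0.004,0.0007,0.004,0],[0.9,-0.008,0.0013,0.008,0],[0.9,-0.013,0.0021,0.011,0],[0.9,-0.017,0.0028,0.014,0]]' 20
python3 tilt.py w11
```

```text
time: 11.8
ee_pos: [0.479, 0.0369, 0.0681]
tcp_rot: [175.9, -1.1, 80.6]
wrist_force: [4.3, -1.6, -2.5]
opening: 0.0152
[158, 158, 160, 164, 168, 168, 169, 172, 172, 170, 69, 110, 167, 167, 156, 167, 167, 168, 167, 166, 138, 0, 0, 0, 0, 0, 0, 0, 0, 0, 166, 169, 168, 168, 169, 63]
```

View pics/w11.png

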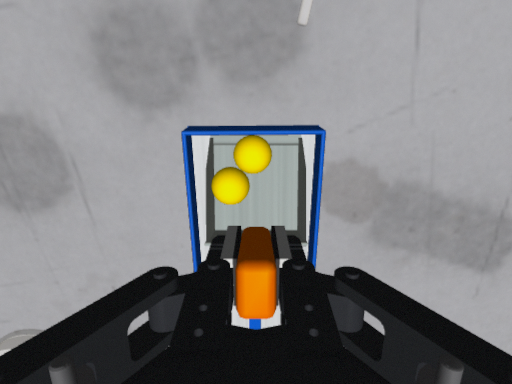

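The pivot works. The grip now leans and the pan is mouth-down with both beads resting behind the sill and the wall. I'll back off a few mm, still over the tray floor, to see whether the beads stay in at this angle.

```bash
python3 -m handwheel '[[0.9,0.001,0,0.001,0],[0.9,0.003,-0.0005,0.002,0],[0.9,0.006,-0.001,0.004,0],[0.9,0.01,-0.0016,0.006,0],[0.9,0.015,-0.0024,0.008,0]]' 40
python3 -m handwheel '[[0.9,0.003,-0.0005,0.002,0],[0.9,0.003,-0.0005,0.002,0]]' 40
python3 tilt.py w12
python3 - <<'E'
from h import *
s=viewer.camera("scene")["color"]
cv2.imwrite("pics/s12.png",cv2.resize(s[110:230,220:360],None,fx=5,fy=5,interpolation=cv2.INTER_CUBIC))
E
```

```text
time: 12.35
ee_pos: [0.494, 0.0345, 0.0765]
tcp_rot: [176.0, -1.1, 80.6]
wrist_force: [-0.2, -0.5, -1.5]
opening: 0.0157
time: 12.55
ee_pos: [0.4976, 0.0339, 0.0788]
tcp_rot: [175.9, -1.1, 80.6]
wrist_force: [1.0, -0.3, -1.2]
opening: 0.0159
[170, 169, 169, 158, 0, 0, 0, 0, 0, 0, 0, 0, 0, 19, 152, 163, 163, 165, 165, 165, 165, 166, 166, 166, 165, 165, 166, 166, 167, 166, 165, 167, 165, 165, 166, 60]
```

View pics/w12.png

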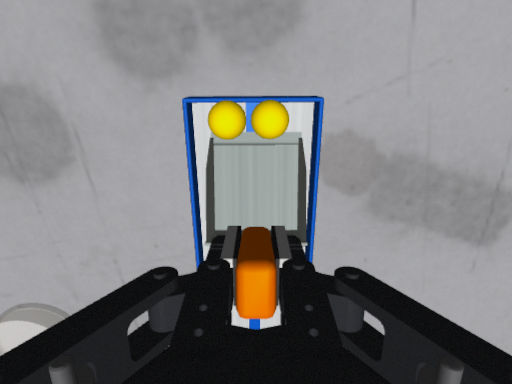

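View pics/s12.png

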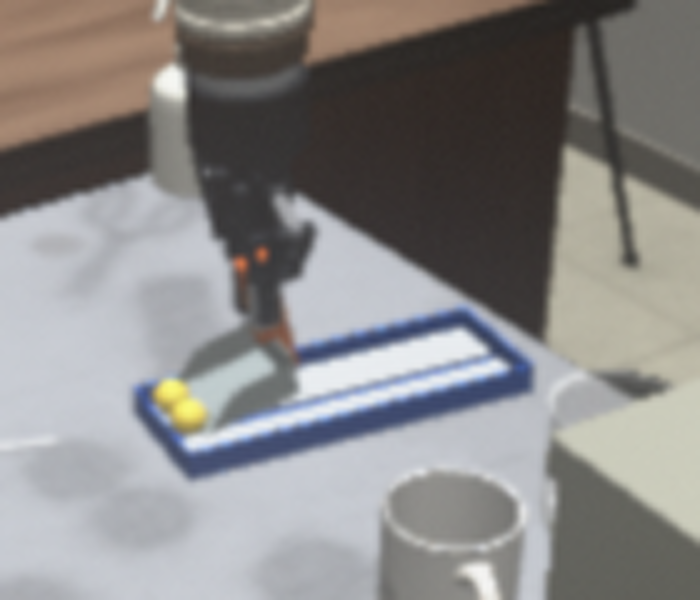

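At about 14° both beads rolled back out. They're now safe against the end wall at (227,120) and (270,120). That angle had pinched bead a against the wall and pushed it up onto the sill, which explains the loss. The tool can't tilt, but a slight pre-tilt plus a quick pull-back over the beaker should roll them out. I can rehearse this over the tray. First I'll level the scoop by pressing it on the tray floor, then rescoop.

```bash
python3 -m handwheel '[[0.9,0.03,-0.0048,0.002,0],[0.9,0.06,-0.0096,0,0],[0.9,0.06,-0.0096,-0.01,0],[0.9,0.06,-0.0096,-0.018,0],[0.9,0.06,-0.0096,-0.024,0]]' 20
python3 -m handwheel '[[0.9,0,0,-0.003,0],[0.9,0,0,-0.004,0],[0.9,0,0,-0.004,0]]' 20
python3 tilt.py w13
```

```text
time: 13.15
ee_pos: [0.5575, 0.0245, 0.0552]
tcp_rot: [175.9, -1.2, 80.6]
wrist_force: [1.4, 0.9, 8.2]
opening: 0.0155
time: 13.45
ee_pos: [0.5575, 0.0246, 0.0523]
tcp_rot: [175.7, -1.2, 80.6]
wrist_force: [0.6, -0.3, 6.9]
opening: 0.0154
[214, 215, 216, 217, 216, 216, 170, 169, 166, 110, 164, 164, 165, 165, 165, 166, 167, 164, 167, 165, 167, 164, 169, 169, 168, 166, 168, 168, 167, 168, 170, 124, 64, 65, 65, 62]
```

View pics/w13.png

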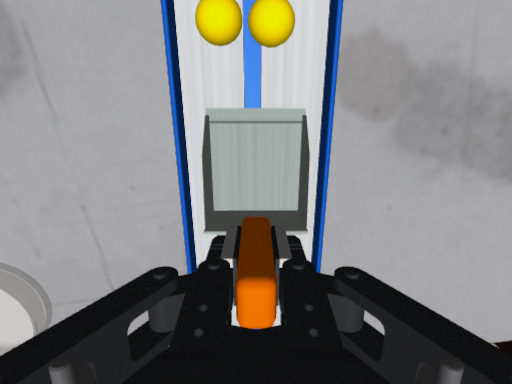

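The pan is level. The beads at (219,20) and (271,20) sit off-centre to the left, so I'll shift about 5.5 mm that way (−y) and scoop again.

```bash
python3 -m handwheel '[[0.9,-0.004,-0.003,-0.001,0],[0.9,-0.012,-0.0035,-0.001,0],[0.9,-0.024,-0.0015,-0.001,0],[0.9,-0.036,0.0004,-0.001,0],[0.9,-0.047,0.0022,-0.001,0]]' 40
python3 -m handwheel '[[0.9,-0.007,0.001,-0.001,0],[0.9,-0.012,0.002,-0.001,0],[0.9,-0.016,0.0026,-0.001,0],[0.9,-0.018,0.003,-0.001,0],[0.9,-0.018,0.003,-0.001,0]]' 40
python3 tilt.py w14
```

```text
time: 14.0
ee_pos: [0.5102, 0.0271, 0.0524]
tcp_rot: [175.6, -1.2, 80.6]
wrist_force: [2.4, -0.1, 7.7]
opening: 0.0159
time: 14.5
ee_pos: [0.4934, 0.03, 0.0531]
tcp_rot: [175.3, -1.2, 80.6]
wrist_force: [5.7, -1.3, 6.4]
opening: 0.0151
[173, 174, 174, 175, 153, 131, 175, 169, 0, 0, 0, 0, 0, 0, 0, 0, 0, 0, 103, 167, 168, 170, 170, 170, 170, 169, 170, 171, 170, 170, 170, 155, 65, 66, 64, 63]
```

View pics/w14.png

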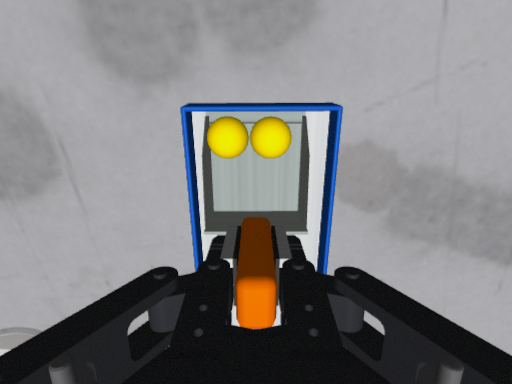

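Both beads are inside side by side, at (228,138) and (271,138). I'll apply a smaller tilt of about 7°, at which the wall doesn't force them over the sill, then back off.

```bash
python3 -m handwheel '[[0.9,0,0,0,0],[0.9,-0.003,0.0005,0.003,0],[0.9,-0.006,0.001,0.006,0],[0.9,-0.0085,0.0014,0.008,0],[0.9,-0.0085,0.0014,0.008,0]]' 20
python3 -m handwheel '[[0.9,0.001,0,0.001,0],[0.9,0.003,-0.0005,0.002,0],[0.9,0.007,-0.0011,0.003,0],[0.9,0.012,-0.0019,0.004,0],[0.9,0.016,-0.0026,0.004,0]]' 40
python3 tilt.py w15
```

```text
time: 15.05
ee_pos: [0.4847, 0.0315, 0.0614]
tcp_rot: [175.3, -1.2, 80.6]
wrist_force: [3.3, -1.3, -1.3]
opening: 0.0154
time: 15.55
ee_pos: [0.5012, 0.0288, 0.0654]
tcp_rot: [175.3, -1.2, 80.6]
wrist_force: [0.6, 0.2, -1.8]
opening: 0.0153
[169, 118, 170, 212, 212, 212, 212, 210, 210, 78, 0, 0, 0, 0, 0, 0, 0, 0, 0, 94, 164, 166, 165, 167, 168, 167, 167, 167, 167, 168, 166, 167, 168, 167, 101, 59]
```

View pics/w15.png

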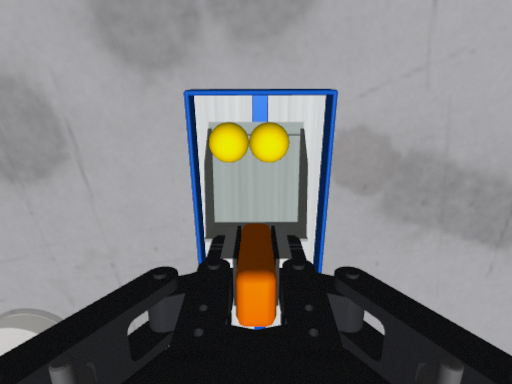

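The beads stay held at the sill at (229,143) and (269,143) with a slight tilt. Now I'll rehearse the pull-back here, where they can only drop into the tray.

```bash
python3 -m handwheel '[[0.9,0.049,-0.008,0,0],[0.9,0.06,-0.0097,0,0]]' 40
python3 tilt.py w16
```

```text
time: 15.8
ee_pos: [0.5643, 0.0185, 0.0643]
tcp_rot: [175.2, -1.2, 80.6]
wrist_force: [-0.4, 0.2, -2.0]
opening: 0.0154
[209, 210, 207, 209, 209, 209, 210, 211, 209, 174, 165, 164, 114, 163, 163, 164, 164, 164, 164, 164, 164, 164, 164, 165, 167, 165, 166, 167, 164, 168, 166, 166, 166, 165, 78, 64]
```

View pics/w16.png

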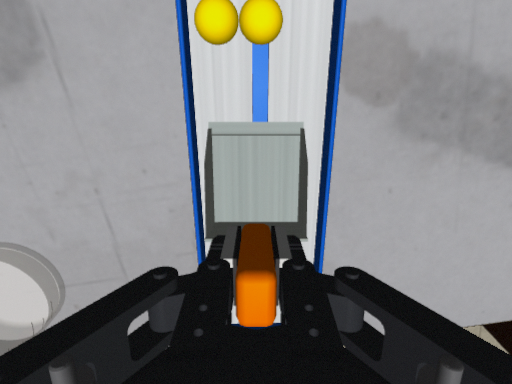

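Both beads slipped out together. I'll measure how far they travelled relative to where they sat in the pan.

Run:
```python
from h import *
o=get_obs();print(o['time'],o['ee_pos'])
c=viewer.camera("wrist"); im=c["color"]; hsv=cv2.cvtColor(im,cv2.COLOR_BGR2HSV)
def beads(c,im,z):
    hsv=cv2.cvtColor(im,cv2.COLOR_BGR2HSV)
    y=cv2.inRange(hsv,np.array((22,120,80)),np.array((35,255,255)))
    n,l,st,ce=cv2.connectedComponentsWithStats(y)
    for i in range(1,n):
        if st[i,4]>20: print(st[i],ce[i].round(1),onz(c,*ce[i],z).round(4))
print("now");beads(c,im,.018)
# same camera mount: shift origin for w15 pose
d=np.array([.5012,.0288,.0654])-o['ee_pos']; c2=dict(c); c2["origin"]=np.array(c["origin"])+d
print("before");beads(c2,cv2.imread("pics/w15.png"),.027)
b=dict(c);b["origin"]=np.array(c["origin"])+np.array([.5012,.0288,.0654])-o['ee_pos']
print("lip before", onz(b,256,122,.012), "back",onz(b,256,238,.05))
```

```text
15.85 [0.56441664 0.0184891  0.06446864]
now
[ 190    0   44   44 1603] [211.5  19.9] [0.4506 0.0141 0.018 ]
[ 240    0   43   44 1566] [260.8  20.2] [0.455  0.0406 0.018 ]
before
[ 209  122   80   41 2509] [248.5 142. ] [0.4551 0.033  0.027 ]
lip before [0.44631903 0.03936937 0.012     ] back [0.50725167 0.02839547 0.05      ]
```

The beads fell almost exactly where they had been sitting, with net x shift of about −2 mm. At the beaker I'll therefore centre the beads over the opening and pull the pan back. Now I'll level and rescoop.

```bash
python3 -m handwheel '[[0.9,0,-0.001,-0.006,0],[0.9,0,-0.003,-0.011,0],[0.9,0,-0.004,-0.014,0],[0.9,0,-0.004,-0.016,0],[0.9,0,-0.004,-0.016,0]]' 20
python3 tilt.py w17
```

```text
time: 16.4
ee_pos: [0.5633, 0.0147, 0.0506]
tcp_rot: [175.1, -1.3, 80.6]
wrist_force: [1.0, -0.3, 9.5]
opening: 0.0155
[218, 218, 218, 219, 219, 185, 167, 169, 156, 164, 165, 165, 166, 165, 165, 165, 166, 165, 166, 166, 166, 166, 166, 166, 167, 167, 169, 168, 168, 168, 169, 67, 66, 68, 62, 62]
```

View pics/w17.png

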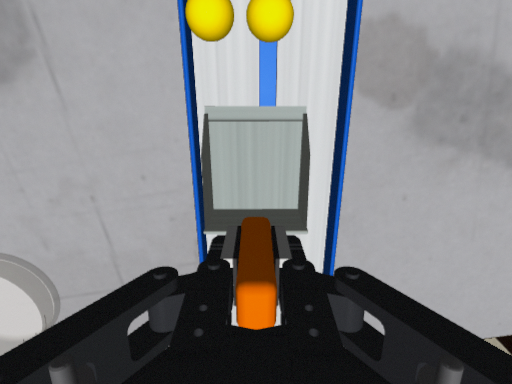

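The beads are at (211,16), near the tray's side wall, and (270,16), in the groove. The pan's left cheek meets the left bead off-centre, which should push it inward. I'll advance slowly.

```bash
python3 -m handwheel '[[0.9,-0.01,0.001,0,0],[0.9,-0.02,0.0025,0,0],[0.9,-0.03,0.004,0,0],[0.9,-0.04,0.0057,0,0],[0.9,-0.048,0.007,0,0]]' 40
python3 tilt.py w18
```

```text
time: 16.95
ee_pos: [0.5143, 0.0219, 0.0507]
tcp_rot: [175.1, -1.3, 80.6]
wrist_force: [1.0, 0.4, 2.8]
opening: 0.0154
[0, 0, 0, 0, 0, 0, 0, 96, 160, 167, 166, 166, 164, 164, 164, 167, 166, 165, 167, 166, 166, 167, 168, 167, 170, 168, 168, 169, 169, 169, 169, 67, 64, 65, 63, 63]
```

View pics/w18.png

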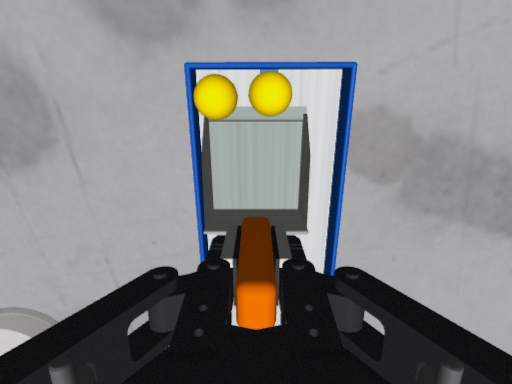

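```bash
python3 -m handwheel '[[0.9,-0.005,0.0008,0,0],[0.9,-0.01,0.0016,0,0],[0.9,-0.014,0.0023,0,0],[0.9,-0.018,0.003,0,0],[0.9,-0.02,0.0033,0,0]]' 40
python3 tilt.py w19
```

```text
time: 17.5
ee_pos: [0.4939, 0.0253, 0.051]
tcp_rot: [175.0, -1.3, 80.6]
wrist_force: [5.6, -0.8, 2.0]
opening: 0.0158
[172, 173, 174, 173, 73, 214, 171, 174, 0, 0, 0, 0, 0, 0, 0, 0, 0, 0, 0, 168, 169, 169, 169, 169, 170, 169, 171, 172, 170, 170, 171, 66, 69, 69, 65, 63]
```

View pics/w19.png

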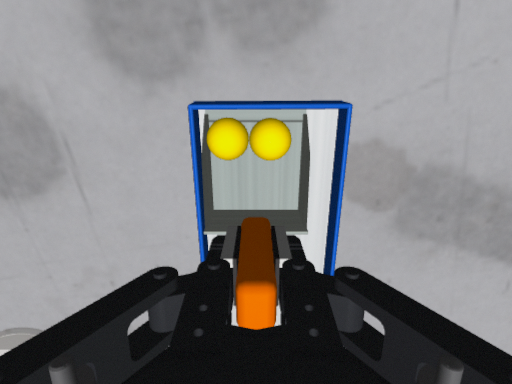

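Both beads are in again, at (228,139) and (271,139). I'll apply the same small tilt as in the rehearsal, back off and lift gently.

```bash
python3 -m handwheel '[[0.9,0,0,0,0],[0.9,-0.003,0.0005,0.003,0],[0.9,-0.006,0.001,0.006,0],[0.9,-0.0085,0.0014,0.008,0],[0.9,-0.0085,0.0014,0.008,0]]' 20
python3 -m handwheel '[[0.9,0.001,0,0.001,0],[0.9,0.003,0,0.002,0],[0.9,0.006,0.001,0.005,0],[0.9,0.009,0.002,0.01,0],[0.9,0.011,0.003,0.017,0]]' 60
python3 -m handwheel '[[0.9,0.001,0,0.01,0],[0.9,0.002,0,0.024,0],[0.9,0.004,0,0.04,0],[0.9,0.007,0,0.053,0],[0.9,0.01,0,0.06,0]]' 60
python3 tilt.py w20
```

```text
time: 18.05
ee_pos: [0.4853, 0.0267, 0.0593]
tcp_rot: [175.0, -1.3, 80.6]
wrist_force: [2.8, -0.2, -1.9]
opening: 0.0158
time: 18.55
ee_pos: [0.4963, 0.0299, 0.0764]
tcp_rot: [175.1, -1.3, 80.6]
wrist_force: [1.5, -0.9, -2.3]
opening: 0.0151
time: 19.05
ee_pos: [0.5071, 0.0299, 0.1388]
tcp_rot: [174.9, -1.3, 80.6]
wrist_force: [0.0, -0.0, -1.9]
opening: 0.0152
[213, 215, 214, 214, 213, 213, 212, 213, 212, 0, 0, 0, 0, 0, 0, 0, 0, 0, 0, 138, 162, 161, 160, 162, 162, 162, 165, 164, 163, 163, 163, 166, 165, 163, 60, 63]
```

View pics/w20.png

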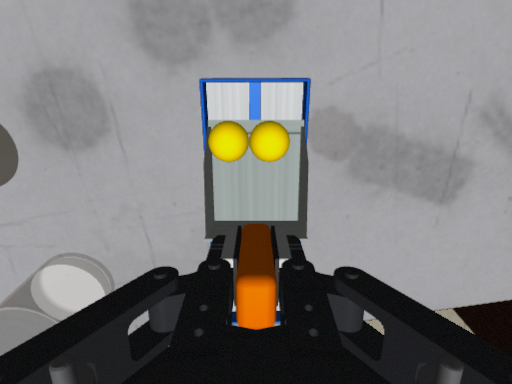

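The beads are held securely at the sill, at (228,141) and (269,141). I'll carry them smoothly and turn the mouth toward −y, so the pull-back stays within reach.

```bash
python3 -m handwheel '[[0.9,0.003,-0.002,0.007,3],[0.9,0.01,-0.008,0.018,8],[0.9,0.019,-0.016,0.03,14],[0.9,0.028,-0.024,0.037,19],[0.9,0.034,-0.03,0.04,22]]' 60
python3 -m handwheel '[[0.9,0.003,-0.003,0,3],[0.9,0.01,-0.009,0,8],[0.9,0.019,-0.018,0,14],[0.9,0.028,-0.026,0,19],[0.9,0.034,-0.032,0,22]]' 60
python3 tilt.py w21
```

```text
time: 19.6
ee_pos: [0.5423, -0.0006, 0.1799]
tcp_rot: [174.8, -1.3, 102.8]
wrist_force: [0.3, 0.0, -2.1]
opening: 0.0151
time: 20.1
ee_pos: [0.5767, -0.0331, 0.1795]
tcp_rot: [174.9, -1.3, 125.0]
wrist_force: [-0.9, 0.5, -1.3]
opening: 0.015
[164, 159, 166, 168, 166, 167, 166, 165, 165, 0, 0, 0, 0, 0, 0, 0, 0, 0, 0, 159, 163, 163, 164, 164, 164, 164, 165, 165, 167, 166, 165, 165, 168, 164, 62, 61]
```

View pics/w21.png

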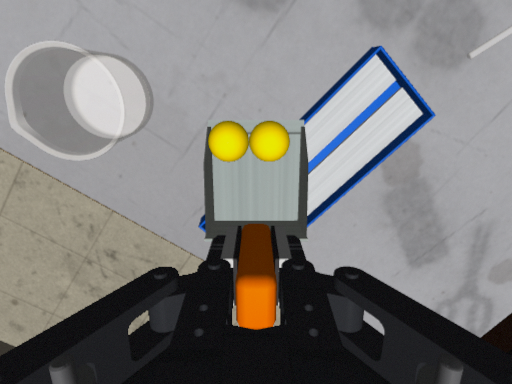

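The beads are still in the pan, and the beaker is visible at upper left (80,100). I'll keep turning.

```bash
python3 -m handwheel '[[0.9,0.002,-0.002,0,3],[0.9,0.007,-0.006,0,8],[0.9,0.013,-0.012,0,14],[0.9,0.018,-0.017,0,19],[0.9,0.02,-0.02,0,22]]' 60
python3 -m handwheel '[[0.9,0.002,-0.003,0,3],[0.9,0.006,-0.009,0,8],[0.9,0.011,-0.016,0,14],[0.9,0.015,-0.023,0,19],[0.9,0.017,-0.027,0,22]]' 60
python3 tilt.py w22
python3 - <<'E'
from h import *
o=get_obs(); print(o['ee_pos'],o['tcp_rot'],o['q'])
c=viewer.camera("wrist"); np.savez("w22.npz",**c)
E
```

```text
time: 20.65
ee_pos: [0.5973, -0.0539, 0.1788]
tcp_rot: [174.9, -1.3, 147.2]
wrist_force: [-0.8, 0.3, -2.4]
opening: 0.0149
time: 21.15
ee_pos: [0.6143, -0.0812, 0.1784]
tcp_rot: [174.9, -1.4, 169.3]
wrist_force: [0.2, 0.3, -2.4]
opening: 0.0154
[219, 219, 184, 138, 148, 195, 163, 162, 163, 0, 0, 0, 0, 0, 0, 0, 0, 0, 0, 162, 164, 167, 167, 167, 168, 168, 168, 168, 168, 169, 170, 169, 169, 168, 61, 61]
[ 0.61445766 -0.08155858  0.17823481] [174.91760774  -1.36255813 169.38296977] [ -9.90284725  15.26434319  15.8076091   91.84221827   5.09897864
 -89.28318213]
```

View pics/w22.png

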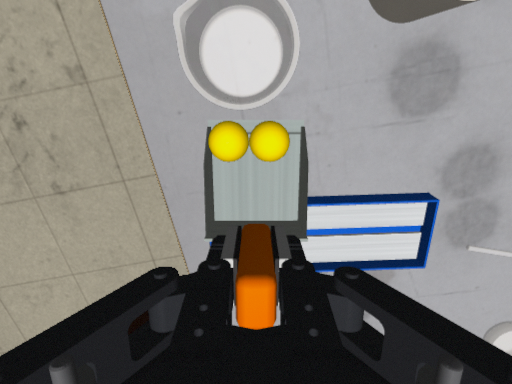

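The beaker rim circle is centred near (238,47) and its base near (241,52). The beads are at (228,141) and (269,141).

Run:
```python
from h import *
c=dict(np.load("w22.npz"))
print("rim",onz(c,238.5,47,.086),"edges",onz(c,238.5,108,.086),onz(c,299,47,.086),onz(c,178,47,.086),"base",onz(c,241,52,.004))
zb=.178-.046+.006+.012
for u,v in [(228,141),(269,141),(248.5,141),(256,141)]: print("bead",onz(c,u,v,.143))
```

```text
rim [ 0.6046573 -0.182276   0.086    ] edges [ 0.61312244 -0.14180405  0.086     ] [ 0.56289793 -0.1745376   0.086     ] [ 0.64603512 -0.18994369  0.086     ] base [ 0.6042086  -0.18461451  0.004     ]
bead [ 0.62016344 -0.12986651  0.143     ]
bead [ 0.59657885 -0.12532028  0.143     ]
bead [ 0.60839162 -0.12759734  0.143     ]
bead [ 0.60407463 -0.12676519  0.143     ]
```

```bash
python3 -m handwheel '[[0.9,0,-0.003,0,0],[0.9,-0.001,-0.009,0,0],[0.9,-0.002,-0.017,0,0],[0.9,-0.003,-0.024,0,0],[0.9,-0.003,-0.028,0,0]]' 60
python3 -m handwheel '[[0.9,0,-0.003,-0.003,0],[0.9,0,-0.009,-0.01,0],[0.9,0,-0.017,-0.019,0],[0.9,0,-0.023,-0.026,0],[0.9,0,-0.026,-0.03,0]]' 60
python3 -m handwheel '[[0.9,0,0,0,0]]' 60
python3 tilt.py w23
python3 - <<'E'
from h import *
c=viewer.camera("wrist"); np.savez("w23.npz",**c)
s=viewer.camera("scene")["color"]
cv2.imwrite("pics/s23.png",cv2.resize(s[150:280,260:400],None,fx=5,fy=4.5,interpolation=cv2.INTER_CUBIC))
for u,v in [(228,141),(269,141)]: print("bead",onz(c,u,v,.113))
E
```

```text
time: 21.75
ee_pos: [0.6111, -0.1101, 0.1784]
tcp_rot: [174.9, -1.4, 169.1]
wrist_force: [0.6, 0.6, -1.3]
opening: 0.0155
time: 22.25
ee_pos: [0.6106, -0.1368, 0.1469]
tcp_rot: [174.9, -1.5, 169.0]
wrist_force: [-0.1, 0.1, -1.8]
opening: 0.0153
time: 22.35
ee_pos: [0.6103, -0.1371, 0.146]
tcp_rot: [174.9, -1.5, 169.0]
wrist_force: [-0.7, 0.8, -2.3]
opening: 0.0154
[218, 218, 219, 218, 218, 218, 218, 218, 218, 0, 0, 0, 0, 0, 0, 0, 0, 0, 0, 164, 166, 165, 165, 165, 167, 168, 164, 168, 167, 167, 168, 168, 168, 167, 60, 60]
bead [ 0.61542375 -0.18571081  0.113     ]
bead [ 0.59215458 -0.18105323  0.113     ]
```

View pics/w23.png

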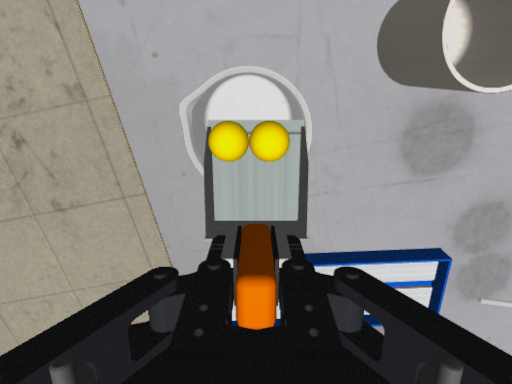

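View pics/s23.png

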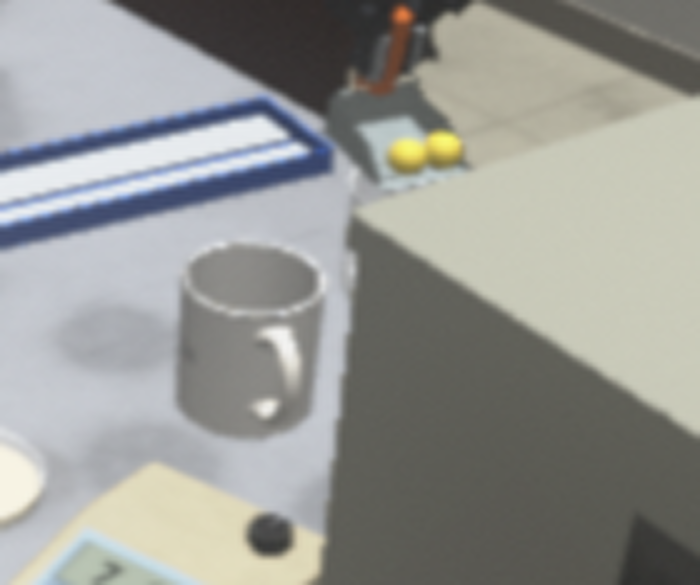

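The beads are within 2 mm of the beaker centre, with the lip about 7 mm above the rim. Now the pull-back.

```bash
python3 -m handwheel '[[0.9,0.0095,0.0487,0,0],[0.9,0.015,0.08,0,0],[0.9,0.015,0.08,0.005,0]]' 60
python3 tilt.py w24
python3 - <<'E'
from h import *
s=viewer.camera("scene")["color"]
cv2.imwrite("pics/s24.png",cv2.resize(s[150:280,260:400],None,fx=5,fy=4.5,interpolation=cv2.INTER_CUBIC))
s=viewer.camera("top")["color"]
cv2.imwrite("pics/t24.png",cv2.resize(s[90:210,230:390],None,fx=5,fy=5,interpolation=cv2.INTER_CUBIC))
E
```

```text
time: 22.8
ee_pos: [0.626, -0.0529, 0.1521]
tcp_rot: [174.9, -1.5, 169.3]
wrist_force: [-0.2, -0.5, -1.1]
opening: 0.0153
[164, 167, 166, 165, 165, 165, 165, 167, 164, 171, 170, 165, 149, 165, 167, 167, 167, 168, 165, 166, 167, 167, 169, 168, 169, 170, 170, 169, 169, 169, 170, 169, 170, 169, 62, 62]
```

View pics/w24.png

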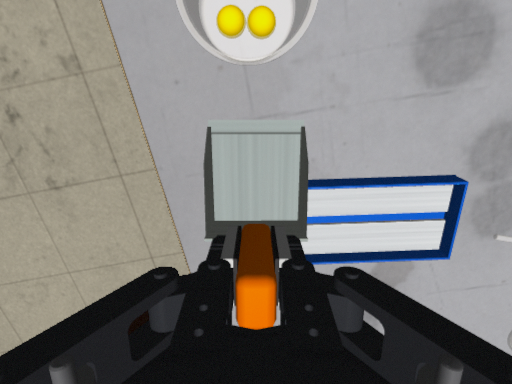

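View pics/t24.png

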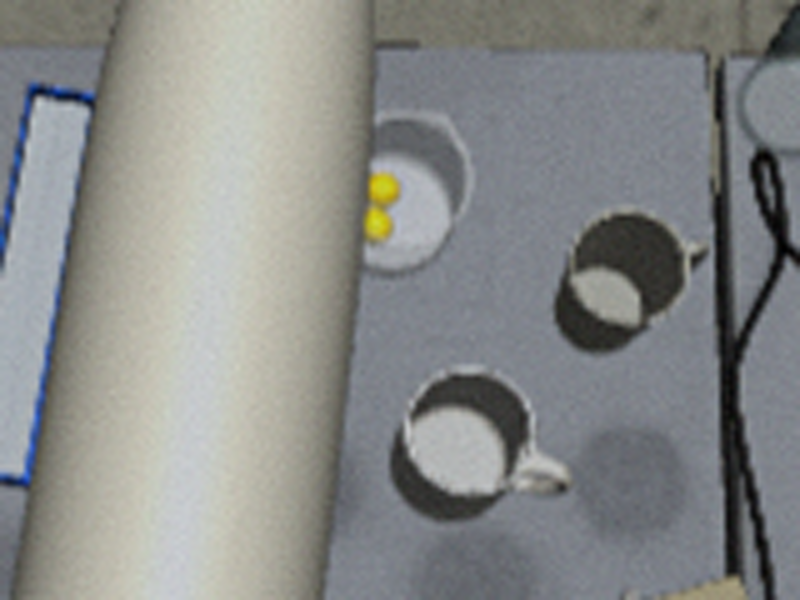

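Both beads are in the beaker, at (231,21) and (262,21) in the wrist view, and the beaker has not moved. Next I'll stand the scoop on the free table near where it started.

```bash
python3 -m handwheel '[[0.9,-0.008,0.02,0.01,0],[0.9,-0.018,0.06,0.02,0],[0.9,-0.028,0.1,0.02,0],[0.9,-0.04,0.14,0.02,0],[0.9,-0.045,0.17,0.02,0]]' 40
python3 -m handwheel '[[0.9,-0.01,0.04,0,0],[0.9,-0.02,0.08,0,0],[0.9,-0.028,0.105,-0.02,0],[0.9,-0.03,0.115,-0.05,0],[0.9,-0.03,0.115,-0.08,0]]' 40
python3 tilt.py w25
```

```text
time: 23.45
ee_pos: [0.5802, 0.1143, 0.1733]
tcp_rot: [174.9, -1.4, 169.0]
wrist_force: [1.0, 0.5, -1.1]
opening: 0.0154
time: 23.95
ee_pos: [0.5504, 0.2302, 0.0929]
tcp_rot: [174.8, -1.3, 169.1]
wrist_force: [0.4, -0.6, -1.8]
opening: 0.015
[149, 151, 152, 154, 154, 153, 146, 142, 145, 164, 161, 158, 143, 160, 161, 162, 161, 160, 161, 162, 160, 162, 162, 161, 163, 164, 164, 162, 164, 165, 163, 164, 164, 164, 58, 58]
```

View pics/w25.png

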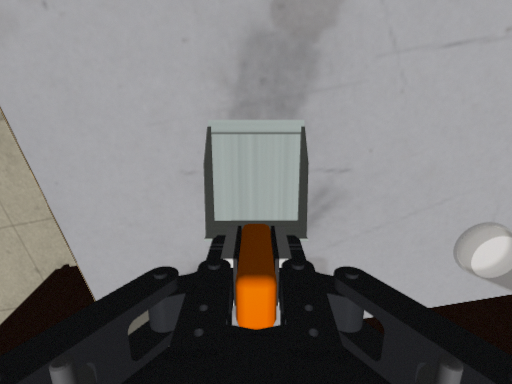

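The table under the scoop is clear. I'll lower it with a light grip so the press levels it.

```bash
python3 -m handwheel '[[0.9,0,0,-0.02,0],[0.9,0,0,-0.034,0],[0.9,0,0,-0.04,0],[0.9,0,0,-0.045,0],[0.9,0,0,-0.048,0]]' 20
python3 -m handwheel '[[0.9,0,0,-0.001,0],[0.9,0,0,-0.001,0]]' 20
python3 tilt.py w26
```

```text
time: 24.5
ee_pos: [0.5506, 0.2298, 0.0439]
tcp_rot: [174.8, -1.3, 169.0]
wrist_force: [-11.4, 2.4, 39.7]
opening: 0.0155
time: 24.7
ee_pos: [0.5517, 0.2296, 0.0447]
tcp_rot: [174.7, -1.2, 169.0]
wrist_force: [-0.1, -0.2, -2.1]
opening: 0.0153
[154, 151, 148, 152, 155, 153, 166, 163, 161, 100, 160, 161, 161, 159, 162, 162, 160, 162, 160, 163, 163, 162, 163, 163, 164, 164, 165, 163, 165, 166, 165, 140, 70, 69, 68, 60]
```

View pics/w26.png

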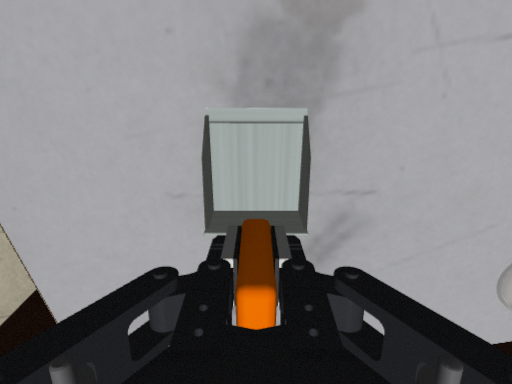

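The pan is level again (lip row 108, back rim row 233) at table height. I'll release, retreat and check.

```bash
python3 -m handwheel '[[0.8,0,0,0,0],[0.78,0,0,0,0],[0.7,0,0,0,0],[0.5,0,0,0,0],[0.3,0,0,0,0]]' 20
python3 -m handwheel '[[0.2,0,0,0,0],[0,0,0,0.02,0],[0,0,0,0.06,0],[0,0,0,0.1,0],[0,0,0,0.14,0]]' 20
python3 -m handwheel '[[0,-0.03,0.03,0.03,0],[0,-0.06,0.06,0.04,0],[0,-0.1,0.08,0.04,0],[0,-0.14,0.1,0.04,0],[0,-0.16,0.12,0.04,0]]' 20
python3 -m handwheel '[[0,0,0,0,0],[0,0,0,0,0],[0,0,0,0,0],[0,0,0,0,0]]'
python3 - <<'E'
from h import *
c=viewer.camera("top"); cv2.imwrite("pics/t27.png",cv2.resize(c["color"][80:230,110:390],None,fx=2.85,fy=3,interpolation=cv2.INTER_CUBIC))
s=viewer.camera("scene"); cv2.imwrite("pics/s27.png",cv2.resize(s["color"][90:270,130:370],None,fx=3.3,fy=3.3,interpolation=cv2.INTER_CUBIC))
g=lambda a,b:(110+(a+.5)/2.85-.5,80+(b+.5)/3-.5)
E
```

```text
time: 25.25
ee_pos: [0.5513, 0.2295, 0.0439]
tcp_rot: [174.7, -1.3, 169.0]
wrist_force: [0.8, 0.2, 0.3]
opening: 0.0539
time: 25.75
ee_pos: [0.551, 0.2295, 0.1854]
tcp_rot: [174.7, -1.3, 169.0]
wrist_force: [2.5, 0.8, -0.1]
opening: 0.0853
time: 26.25
ee_pos: [0.3885, 0.3501, 0.2261]
tcp_rot: [174.7, -1.3, 169.1]
wrist_force: [0.6, 0.8, 0.6]
opening: 0.0853
time: 26.65
ee_pos: [0.3893, 0.3495, 0.2259]
tcp_rot: [174.7, -1.3, 169.0]
wrist_force: [0.2, -0.2, -0.0]
opening: 0.0854
```

View pics/t27.png

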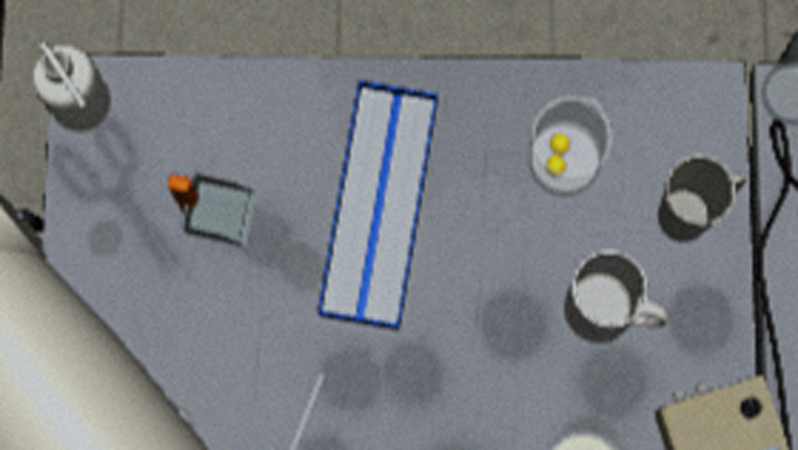

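View pics/s27.png

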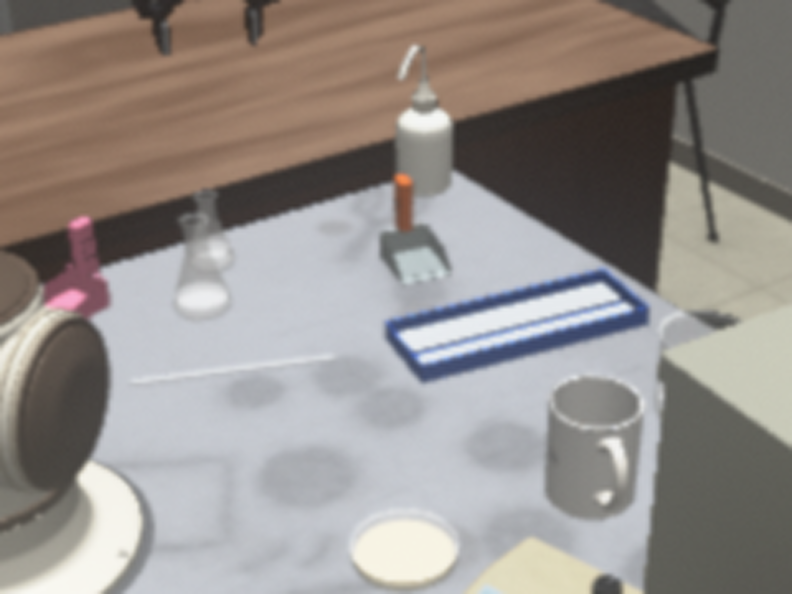

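The top view shows both beads in the beaker at (560,143) and (556,165), with the beaker still in place. The scoop stands upright and free at (215,205), the tray is empty, and the arm touches nothing. I'm handing in.

```bash
python3 -c "
from workcell import job_done
print(job_done())"
```

```text
the job is handed in; nothing more can be done
None
```

I handed in the job at about 27 s. Both beads are in the wide glass beaker, the beaker shows no visible movement, and the scoop stands upright and released on the free table top.

**How it was done:** The moves have no tilt input. I turned the scoop about 7° mouth-down in the pinch by pressing its lip into the tray's end wall. I then carried it over the beaker and pulled the pan back quickly so both beads dropped in. That is a small tilt plus a quick pull, not a full tip.

**Last checks:** The final top view shows both beads inside the beaker, the tray empty, and the mug and measuring cup untouched. The scene view shows the scoop upright. The fingers never came near the beads, and wrist force was near zero with the gripper open and clear.

**What did not go to plan:**
- **Loosening the grip:** An early test meant to make the scoop pivot let it slide about 35 mm down. It landed standing on the table, and I regrasped it.
- **Extra scoops:** The first tilt, about 14°, let both beads roll back into the tray. A rehearsal of the pull-back there also dropped them on purpose. The beads were therefore scooped three times.
- **Setting down:** Wrist force briefly read about 41 N as the scoop was pressed level on the table. The limit is 120 N.

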